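Set the inspection lamp and hold it out over the boards

TASK

On the inspection bench, first turn the lamp's dimmer knob clockwise until its pointer stands at the one long tick on its dial, and let go of it. Then pinch the grip block of the telescoping lamp boom so that the lock button in its side is squeezed fully in, draw the lamp out until the pointer wire is level with the centre of the clip on the ruler (within half a 10 mm division), and finish holding it there, still gripping with the button in, because the boom's spring would pull it back. Leave the other things on the bench where they are.

Things in the scene. Friction and masses are not known exactly. Their poses are not given: they have to be found in the camera images.
- dimmer: Lamp dimmer: fixed grey box 110 x 110 x 35 high with an aluminium dial plate (94 dia, top at 37 above the table) and a black knob in the middle. Origin: centre of its underside, under the knob's axis; z up. Its yaw varies.
- dim_knob (a joint): Angle of the dimmer knob in rad, growing clockwise seen from above, range 0 to 3.6, held by friction (0.04 N m). The dial has a short black tick every 0.3 rad and ONE tick that is long and thick; the knob's pointer stands at that long tick at 2.4. It starts 0.6 to 1.3 rad short of it (turn clockwise).
- knob_grip (a point): Point on the knob's axis, 73 above the table, the height for the TCP to grip it. It turns with the knob: its x axis points along the grip bar to the bar's pointer end (marked by a white line on top), z up. The bar is 46 long, 11 wide, and stands from 49 to 76 above the table; below it a round skirt, 48 dia, its top at 49 above the table.
- dial_mark (a point): Point in the long thick tick on the dial plate, 42 from the knob's axis.
- boom: Foot, post and fixed square sleeve (24 x 24, axis 130 above the table) of the telescoping lamp boom, fixed to the table. Origin: on the table under the sleeve, z up. The inner tube slides out of the sleeve's mouth along this body's -y. A ruler (190 long, 22 wide, top at 78 above the table) with a tick every 10 and longer ones every 50 stands parallel to the boom, 85 to its +x side.
- boom_arm (a joint): Extension of the inner tube in m: 0 home (locked at the start), grows as the lamp head moves along the boom's -y, up to 0.16. A spring pulls it home with about 5 N at 0 and 8 N at 0.14; friction 0.6 N, damping 8 N s/m.
- lamp_head: End piece that slides with the inner tube: an upright grey grip block 25 wide (boom x) x 40 (boom y) x 44 high, then, centred 62 farther out along -y, a round white lamp 68 dia whose top (a small cap) is 140 above the table. Origin: centre of the grip block, 135 above the table (block from 113 to 157); axes as the boom's. The lock button is in the block's +x side.
- lock_button (a joint): How far the lock button is pushed into the grip block, in m: 0 out, 0.007 fully in (pushed along boom -x). The spring takes 2 N to start and 6 N fully in, and pushes it back out when let go. The tube is locked at home by a tooth that clears only beyond 0.0055, so the button must be fully in to slide the tube out.
- button_face (a point): Middle of the lock button's outer face, on the grip block's +x side, 135 above the table. The button is black, 18 (boom y) x 24 high and stands 8 out of the block when out, 1 when fully in: squeezing block and button across boom x between the fingers (33.5 wide at first, 26.5 pressed) pushes it in; the pressed pair is centred 0.5 to the +x side of the lamp_head origin.
- pointer (a point): Lower tip of the thin dark pointer wire (4 thick) that reaches from the lamp over the ruler; it moves with the lamp head, 55 farther out along -y and 83 to the +x side of the lamp_head origin, 82 above the table. Axes as the boom's.
- mark_clip: Steel clip fixed on the ruler's outer (+x) edge, 16 long along the ruler, 12 wide, with a short dark nose (4 wide) over the ruler towards the boom and a black centre line: the wanted mark. Origin: on the ruler's top, on the clip's centre line; axes as the boom's. The pointer tip is at the mark when its position along boom y equals this one's; from home that is 70 to 135 of extension.
- board_tray: loose black tray 120 x 100 x 20 with two green circuit boards, lying under the boom; bystander, origin under its centre
- tape_reel: loose white component reel lying flat, 170 dia x 15; bystander
- rinse_bottle: loose white bottle, 60 dia x 150; bystander
- small_jar: loose small jar, 56 dia x 60; bystander
- driver: loose screwdriver lying flat; bystander
- label_roll: loose roll of blank labels standing on its end, 80 dia x 50; bystander
- mug: loose white mug, 76 dia x 90; bystander
Things that resemble listed ones, but are neither listed nor needed, are in the scene too. Leave any green or red look-alike of the dimmer alone.

How it is judged:
By the outcome, as a careful person would: the job done as asked, in the order asked, and still so for the second after the job is handed in, while the arm keeps its last pose, push and grip.
It also fails if it takes over 51 s, if anything falls off the work surface, if the arm or the gripper's body presses on something with over 40 N, if the wrist force passes 120 N, or if a joint passes its speed limit or range.

ROBOT

A 6-joint arm with a two-finger parallel gripper is mounted at the origin on the work surface. World frame = base frame: x ahead of the robot, y to its left, z up, the work surface at z = 0. Lengths are in mm, angles in rad, forces in N, time in s.
With the tool pointing down it reaches from about 350 to 775 mm from the base axis. Payload 7.3 kg.
Tool frame: the origin (TCP) lies between the finger pads, 19 mm behind the fingertips; this is the grasp point; z points along the fingers, y is the direction in which the jaws open and shut (so a half turn about z gives the same grasp; the last joint's range is limited). The gripper opens to 92 mm and grips with 3 to 60 N. Pads are 19 mm wide; open, the fingers measure 130 mm over their backs; the gripper's body (75 mm by 190 mm) begins 47 mm behind the grasp point.
Start: joints at [-1.486, 0.342, 1.524, -0, 1.275, -0.146], TCP at [120.118, -511.092, 245.541] pointing down, gripper open.
Joint ranges: [-2.53, 2.53], [-0.77, 2.02], [0.04, 2.7], [-1, 4.14], [0.28, 2.66], [-3.11, 3.11]. Speed limits (rad/s): [2.57, 2.57, 3.14, 3.14, 3.14, 3.14].

INTERFACE

Orientations are given as [roll, pitch, yaw] about the fixed x, y, z axes, in that order (R = Rz(yaw) Ry(pitch) Rx(roll)).
In Python, from plant import bot gives the robot as it stands.
- The arm moves only by the tool step_arm, never from a script. Its argument "deltas" is a list of rows, each a list of 6 numbers: the shift along the tool's x, y, z in mm, then the turn, a rotation vector about the tool's x, y, z in rad. A call has 1 to 5 rows; each row is the pose to reach, as a shift and turn from the pose commanded when the call began, along the tool's axes at that moment; what a row does not reach only later rows make up. A row lasts 1/12 s, in which the tool goes at most 41.7 mm and 7.16 degrees, less where a joint would pass 70% of its speed; a pose out of reach is approached as far as the arm can. A call with a gripper value outside its range is refused whole. "fingers" is the finger opening in mm, from 0 to 91.8, set as the call begins (left out, the last holds). The fingers move at their own pace and stop on an object; the grip force is fixed at half the most. Time passes only in rows, so rows that repeat a pose let the fingers close. It gives the time, the measured TCP pose, the force and the opening at its end, in the units of the state.
- bot.get_obs(): the state, without advancing time (a new reading comes with each control period).
- bot.capture(name): name is "scene" or "top" or "wrist"; returns a dict with "color" (384x512x3 uint8, red, green, blue), "fx", "fy", "cx", "cy" (pixels), "R" (3x3) and "t" (3): a world point X has camera coordinates R X + t. Camera axes: x right, y down, z forward; pixel columns grow to the right and rows downward; lengths in mm; the calibration is good to about 2 mm. A picture is of the moment at which its call begins. There is no depth.
- bot.close_job(): hands the job in, once; it reports no verdict.
Trained networks look in a picture, given as the dict that the camera call returned (one of the last four; its "shot" number tells which), for a name from the list of things; names that differ only in an ending like _2 or _b are one class to them, and where a whole thing is asked for, a point or a joint stands for the part that bears it (a point fixed in the world has none). Each returns a list of dicts, best first, with "p" (0 to 1); they miss things now and then, are a little off and sometimes report something else, mostly with a low value. They report only what shows in the picture. A call takes as long as a camera call. They do not tell look-alikes from the thing itself.
- bot.boxes_of(query, picture): "rect" ([centre column, centre row, width, height] in pixels, round what is visible of it).
The state is a dict: "time": time; "joint_positions": joint angles; "dq": joint speeds; "tau": joint torques, N m; "tool_pos": TCP position; "tcp_rot": TCP orientation; "contact_force": force on the tool from outside, world axes, zero at the start; "moment": the same for the moment, N m; "grip_width": finger opening in mm.
Only numpy, scipy, OpenCV 4.12 (cv2) and the standard library are available. Lean on these libraries where they do the work, as an engineer would, in place of code of your own. Each camera call takes 0.05 s, during which the arm holds its last target. There are 200 camera calls.

## Working session

There is one attempt and no reset: what is moved stays moved. The work goes in short steps, Python scripts to look and compute and a tool call to move; the robot and the scene stay as the last step left them, time stands still between calls to the robot, and variables do not carry over. Pictures are saved under pics/ and viewed, about 8 in all and at most 12, crops included, and the job is handed in when it is done.

Besides the shell and the picture viewer there is one more tool, called after "Call:" by a JSON object that holds its "method" and its "body". step_arm: Moves the arm, as the interface text tells. Its arguments: {"type":"object","properties":{"deltas":{"type":"array"},"fingers":{"type":"number"}},"required":["deltas"]}

```bash
ls; mkdir -p pics; python3 - <<'E'
from plant import bot
import cv2,numpy as np,pickle
o=bot.get_obs();print(o['time'],o['tool_pos'],o['tcp_rot'],o['grip_width'])
d={}
for n in ["scene","top"]:
    p=bot.capture(n);d[n]=p
    cv2.imwrite(f'pics/{n}1.png',p['color'][:,:,::-1]);print(n,p['fx'],p['cx'],p['cy'],p['R'].round(3).tolist(),p['t'])
    for q in ["dimmer","dim_knob","dial_mark","lamp_head","lock_button","pointer","mark_clip","boom"]:
        print(q,[(np.round(b['rect']).tolist(),round(b['p'],2)) for b in bot.boxes_of(q,p)[:3]])
pickle.dump(d,open('p1.pkl','wb'))
E
```

```text
pics
0.0 [ 120.08244156 -510.68930175  244.8295005 ] [-3.14004294e+00 -2.12263164e-04  2.30791102e-01] 91.55702430378862
scene 444.45238226187644 258.6981600712911 184.78942336580678 [[-0.547, 0.837, -0.016], [0.697, 0.444, -0.563], [-0.464, -0.319, -0.826]] [ 301.37295343 -302.14934648 1662.45299116]
dimmer [([221.0, 127.0, 45.0, 35.0], 0.93), ([178.0, 154.0, 50.0, 43.0], 0.89), ([168.0, 110.0, 42.0, 36.0], 0.57)]
dim_knob [([172.0, 106.0, 19.0, 18.0], 0.71), ([222.0, 120.0, 16.0, 18.0], 0.65), ([178.0, 148.0, 14.0, 11.0], 0.54)]
dial_mark [([179.0, 155.0, 46.0, 40.0], 0.84), ([171.0, 112.0, 45.0, 37.0], 0.81), ([220.0, 127.0, 44.0, 33.0], 0.75)]
lamp_head [([284.0, 230.0, 50.0, 36.0], 0.63)]
lock_button [([286.0, 231.0, 50.0, 34.0], 0.17)]
pointer [([285.0, 231.0, 49.0, 39.0], 0.98)]
mark_clip [([345.0, 193.0, 28.0, 26.0], 0.6)]
boom [([291.0, 257.0, 164.0, 90.0], 0.7)]
top 450.76903630411584 255.7352669135625 196.3762275137862 [[-0.014, -1.0, 0.004], [-0.985, 0.013, -0.171], [0.171, -0.006, -0.985]] [  -6.11242827  537.42025277 1515.86798443]
dimmer [([350.0, 199.0, 30.0, 33.0], 0.94), ([397.0, 241.0, 38.0, 35.0], 0.81), ([338.0, 252.0, 41.0, 40.0], 0.78)]
dim_knob [([343.0, 254.0, 12.0, 11.0], 0.71), ([400.0, 242.0, 16.0, 14.0], 0.59)]
dial_mark [([348.0, 201.0, 36.0, 39.0], 0.97), ([340.0, 252.0, 39.0, 41.0], 0.95), ([395.0, 241.0, 40.0, 35.0], 0.82)]
lamp_head [([210.0, 165.0, 43.0, 26.0], 0.58)]
lock_button [([103.0, 201.0, 26.0, 27.0], 0.63)]
pointer [([208.0, 164.0, 48.0, 32.0], 0.9), ([198.0, 168.0, 139.0, 53.0], 0.39)]
mark_clip [([349.0, 199.0, 17.0, 17.0], 0.18)]
boom [([196.0, 167.0, 136.0, 50.0], 0.64)]
```

```bash
python3 - <<'E'
import cv2
for n,(x0,y0,w,h) in dict(scene=(140,70,260,210),top=(80,110,350,190)).items():
    c=cv2.imread(f'pics/{n}1.png')[y0:y0+h,x0:x0+w]
    s=min(800/w,600/h)
    cv2.imwrite(f'pics/{n}1c.png',cv2.resize(c,None,fx=s,fy=s,interpolation=cv2.INTER_CUBIC))
E
```

```text
(no output)
```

View pics/scene1c.png

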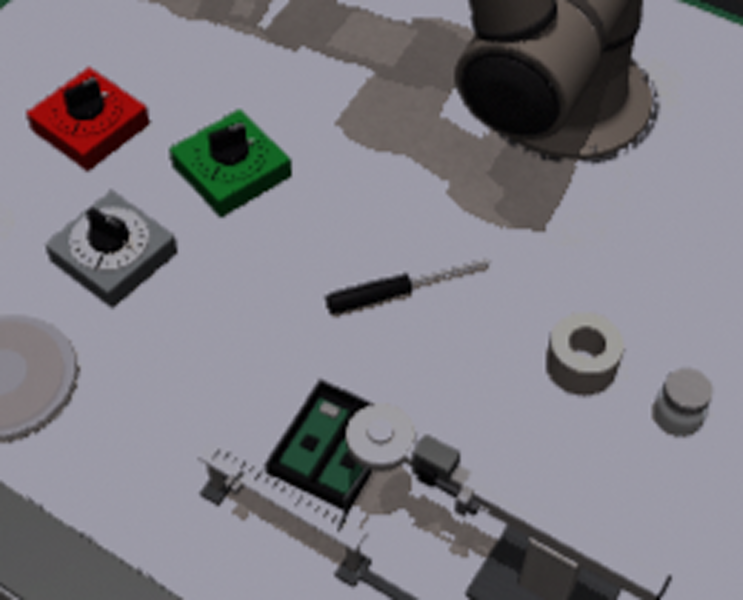

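View pics/top1c.png

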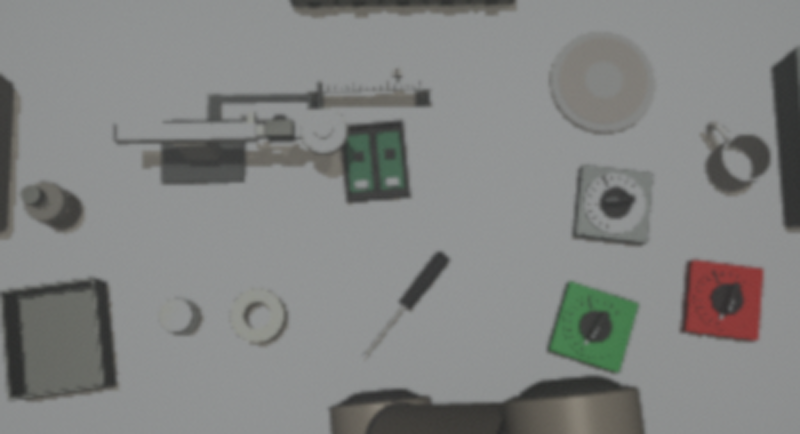

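The scene view shows the grey dimmer at about (178,151) px. In the top view it is at (349,199), the lamp at (221,168) and the clip at about (254,143). Next I'll turn these into positions.

```bash
cat > h.py <<'E'
import numpy as np,cv2
from scipy.spatial.transform import Rotation as Ro
def ray(p,u,v,z):
    d=p['R'].T@np.array([(u-p['cx'])/p['fx'],(v-p['cy'])/p['fy'],1]);c=-p['R'].T@p['t']
    return c+d*(z-c[2])/d[2]
def proj(p,X):
    q=np.asarray(X)@p['R'].T+p['t'];return np.c_[q[:,0]/q[:,2]*p['fx']+p['cx'],q[:,1]/q[:,2]*p['fy']+p['cy']]
def save(p,name,box=None,s=1.5):
    c=p['color'][:,:,::-1]
    if box: x,y,w,h=box;c=c[y:y+h,x:x+w]
    cv2.imwrite('pics/'+name,cv2.resize(c,None,fx=s,fy=s,interpolation=cv2.INTER_CUBIC))
def delta(o,pos,rpy,ref=None):
    """tool-frame shift and rotvec from the pose o to the wanted pose"""
    R=Ro.from_euler('xyz',o['tcp_rot']);T=Ro.from_euler('xyz',rpy)
    return np.round(R.inv().apply(np.array(pos)-o['tool_pos']),1),np.round((R.inv()*T).as_rotvec(),3)
E
python3 - <<'E'
import pickle;from h import *
d=pickle.load(open('p1.pkl','rb'));t=d['top'];s=d['scene']
print('dim',ray(t,348.6,199.2,50),ray(s,177.8,152,50))
print('lamp',ray(t,221.3,167.7,140),ray(s,140+380/2.857,70+432/2.857,140))
print('clip',ray(t,253.7,142.8,80))
print('bar end',ray(t,80+178/2.286,110+140/2.286,0))
# boom axis ends
print('tube', ray(t,80+116/2.286,110+130/2.286,135), ray(t,80+280/2.286,110+128/2.286,140))
E
```

```text
dim [ 522.38122656 -334.37127723   50.        ] [ 530.37193581 -334.8497532    50.        ]
lamp [618.3120536   98.91794359 140.        ] [627.06091302  99.39575767 140.        ]
clip [719.73008954  -9.01588498  80.        ]
bar end [641.99019234 337.29550133   0.        ]
tube [626.31884218 397.9943785  135.        ] [624.90503925 160.8236534  140.        ]
```

Call:
{"method": "step_arm", "body": {"deltas": [[40, -6.5, 0, 0, 0, 0], [80, -13, 0, 0, 0, 0], [120, -19.5, 0, 0, 0, 0], [160, -26, 0, 0, 0, 0], [200, -32, 0, 0, 0, 0]]}}

```text
time: 1.32
tool_pos: [309.0, -433.2, 245.7]
tcp_rot: [3.141, -0.0, 0.23]
contact_force: [0.7, -0.8, -0.5]
grip_width: 92.1
```

Call:
{"method": "step_arm", "body": {"deltas": [[40, -6.5, 0, 0, 0, 0], [80, -13, 0, 0, 0, 0], [120, -19.5, 0, 0, 0, 0], [160, -26, 0, 0, 0, 0], [195, -32, 0, 0, 0, 0]]}}

```text
time: 1.73
tool_pos: [492.2, -356.9, 245.5]
tcp_rot: [3.141, -0.0, 0.232]
contact_force: [-0.3, -0.4, 0.4]
grip_width: 91.6
```

```bash
python3 - <<'E'
from plant import bot
from h import *
o=bot.get_obs();print(o['time'],o['tool_pos'],o['tcp_rot'],o['joint_positions'])
p=bot.capture('wrist');import pickle;pickle.dump(p,open('w1.pkl','wb'))
print(-p['R'].T@p['t'],p['R'].round(2).tolist(),proj(p,[[526,-334,76]]))
save(p,'w1.png')
for q in ["dimmer","dim_knob","dial_mark"]:
        print(q,[(np.round(b['rect']).tolist(),round(b['p'],2)) for b in bot.boxes_of(q,p)[:3]])
E
```

```text
1.7333 [ 492.24138554 -356.94401656  245.53123623] [ 3.14140828e+00 -4.02633318e-04  2.31610064e-01] [-7.53498956e-01  4.96325052e-01  1.28059939e+00  2.38680912e-04
  1.36429200e+00  5.85638448e-01]
[ 558.89434493 -341.12479071  384.35709439] [[0.23, -0.97, 0.0], [-0.94, -0.22, 0.25], [-0.25, -0.06, -0.97]] [[242.07177284 145.59153342]]
dimmer [([248.0, 137.0, 106.0, 114.0], 0.86), ([317.0, 252.0, 72.0, 72.0], 0.81), ([200.0, 249.0, 77.0, 86.0], 0.62)]
dim_knob [([242.0, 144.0, 49.0, 37.0], 0.95), ([190.0, 278.0, 42.0, 30.0], 0.7), ([333.0, 277.0, 29.0, 21.0], 0.62)]
dial_mark [([318.0, 250.0, 74.0, 75.0], 0.95), ([248.0, 138.0, 106.0, 110.0], 0.65), ([200.0, 249.0, 74.0, 82.0], 0.61)]
```

View pics/w1.png

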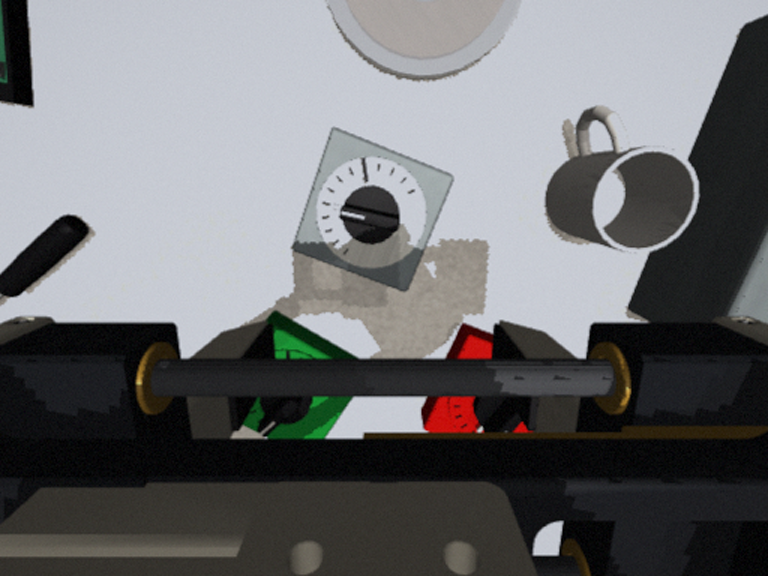

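The wrist view shows the dimmer, with the white pointer line towards the left at about (235,142) px and the long tick at about (244,113). I'll enlarge that part.

```bash
python3 - <<'E'
import pickle;from h import *
p=pickle.load(open('w1.pkl','rb'));save(p,'w1c.png',(200,90,90,90),6.6)
E
```

```text
(no output)
```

View pics/w1c.png

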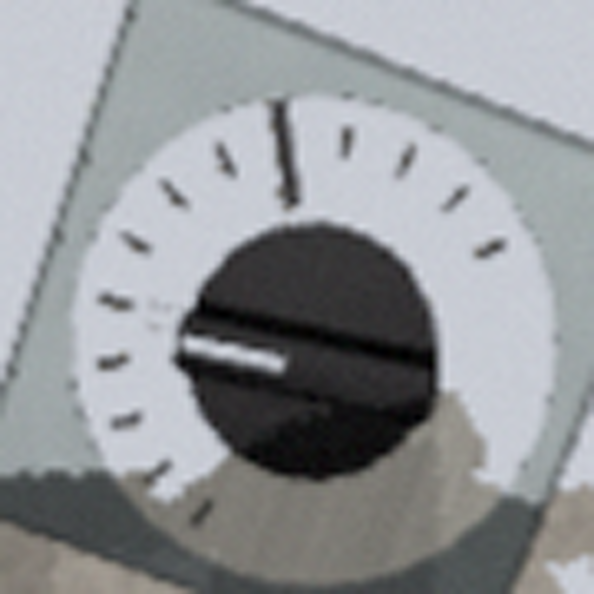

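```bash
python3 - <<'E'
import pickle;from h import *
p=pickle.load(open('w1.pkl','rb'))
P=lambda x,y,z:ray(p,200+(x+.5)/6.6-.5,90+(y+.5)/6.6-.5,z)[:2]
# dial ellipse by mask in pic
c=P(315,340,37);print('centre dial',c)
print('skirt centre', P(315,350,49))
a=lambda v:np.arctan2(v[1],v[0])
t1,t2=P(278,103,37),P(291,208,37);w1,w2=P(185,345,76),P(285,363,76)
print('tick',t1,t2,'line',w1,w2)
print('r',np.linalg.norm(t1-c),np.linalg.norm(t2-c),'ang tick',a((t1+t2)/2-c),a(t1-t2),'line dir',a(w1-w2),'from c',a(w1-c))
# bar edges
e=[P(205,305,76),P(435,357,76)];f=[P(180,360,76),P(430,415,76)];print('edges',a(e[0]-e[1]),a(f[0]-f[1]))
for x,y in [(490,248),(455,198),(404,160),(347,141),(228,160),(175,195),(135,242),(115,302),(113,361),(127,420),(158,473),(203,512)]:
    print(round(a(P(x,y,37)-c),2),end=' ')
E
```

```text
centre dial [ 528.9292727  -338.34839313]
skirt centre [ 528.16563597 -338.85541779]
tick [ 570.00262519 -321.86823954] [ 551.9915707  -328.40956563] line [ 526.33880656 -317.14041575] [ 527.29589248 -334.50835651]
r 44.25625094140444 25.112743403454413 ang tick 0.39074280263893735 0.34837137683507813 line dir 1.625847117747492 from c 1.6923400879880277
edges 1.5829825604726016 1.586921405742262
-0.86 -0.56 -0.24 0.06 0.68 1.0 1.31 1.62 1.91 2.2 2.5 2.79
```

Tick fit: the long tick is at world angle about 0.385 and the bar at about 1.60, so the knob needs about 1.21 rad clockwise. The knob axis is at about (528.5, -338.5).

Call:
{"method": "step_arm", "body": {"deltas": [[20, -5, 0, 0, 0, -0.12], [39.6, -9.6, 0, 0, 0, -0.24], [39.6, -9.6, 0, 0, 0, -0.36], [39.6, -9.6, 0, 0, 0, -0.48], [39.6, -9.6, 0, 0, 0, -0.6]]}}

```text
time: 2.35
tool_pos: [525.3, -340.9, 245.5]
tcp_rot: [-3.141, 0.001, 0.835]
contact_force: [-1.0, -0.1, 0.6]
grip_width: 91.6
```

Call:
{"method": "step_arm", "body": {"deltas": [[0, 0, 10, 0, 0, -0.12], [0, 0, 30, 0, 0, -0.24], [0, 0, 50, 0, 0, -0.36], [0, 0, 70, 0, 0, -0.48], [0, 0, 90, 0, 0, -0.6]]}}

```text
time: 2.77
tool_pos: [524.9, -341.3, 155.0]
tcp_rot: [-3.142, 0.001, 1.435]
contact_force: [-0.0, 0.4, -0.4]
grip_width: 91.9
```

Call:
{"method": "step_arm", "body": {"deltas": [[0, 0, 10, 0, 0, -0.1], [0, 0, 20, 0, 0, -0.17], [0, 0, 20, 0, 0, -0.17], [0, 0, 20, 0, 0, -0.17]]}}

```text
time: 3.1
tool_pos: [525.2, -340.8, 135.5]
tcp_rot: [-3.141, -0.0, 1.597]
contact_force: [-0.9, 0.4, -0.1]
grip_width: 91.6
```

```bash
python3 - <<'E'
from plant import bot
from h import *
o=bot.get_obs();print(o['time'],o['tool_pos'],o['tcp_rot'],o['joint_positions'][5],o['contact_force'])
print(delta(o,[528.5,-338.5,73],[np.pi,0,1.6]))
E
```

```text
3.1 [ 525.22111871 -340.83995821  135.46940241] [-3.14069493e+00 -4.07036650e-04  1.59688455e+00] -0.7237770290594187 [-0.93378689  0.35098118 -0.10580227]
(array([ 2.2,  3.4, 62.5]), array([-0.001, -0.   , -0.003]))
```

Call:
{"method": "step_arm", "body": {"deltas": [[2.2, 3.4, 20, 0, 0, 0], [2.2, 3.4, 40, 0, 0, 0], [2.2, 3.4, 54, 0, 0, 0], [2.2, 3.4, 62, 0, 0, 0], [2.2, 3.4, 62, 0, 0, 0]]}}

```text
time: 3.52
tool_pos: [528.9, -337.8, 72.6]
tcp_rot: [-3.14, -0.001, 1.599]
contact_force: [-0.6, 0.1, -0.5]
grip_width: 91.3
```

Call:
{"method": "step_arm", "body": {"deltas": [[0, 0, 0, 0, 0, 0], [0, 0, 0, 0, 0, 0], [0, 0, 0, 0, 0, 0], [0, 0, 0, 0, 0, 0], [0, 0, 0, 0, 0, 0]], "fingers": 0}}

```text
time: 3.93
tool_pos: [529.9, -338.0, 74.3]
tcp_rot: [3.141, 0.001, 1.601]
contact_force: [0.2, -0.4, 0.9]
grip_width: 62.9
```

Call:
{"method": "step_arm", "body": {"deltas": [[0, 0, 0, 0, 0, 0], [0, 0, 0, 0, 0, 0], [0, 0, 0, 0, 0, 0], [0, 0, 0, 0, 0, 0]]}}

```text
time: 4.27
tool_pos: [529.7, -337.7, 73.5]
tcp_rot: [-3.142, 0.0, 1.601]
contact_force: [0.5, -0.8, 1.2]
grip_width: 35.9
```

Call:
{"method": "step_arm", "body": {"deltas": [[0, 0, 0, 0, 0, 0], [0, 0, 0, 0, 0, 0], [0, 0, 0, 0, 0, 0], [0, 0, 0, 0, 0, 0]]}}

```text
time: 4.6
tool_pos: [527.0, -337.9, 73.4]
tcp_rot: [-3.135, -0.001, 1.602]
contact_force: [-8.8, -0.9, 7.1]
grip_width: 10.8
```

Call:
{"method": "step_arm", "body": {"deltas": [[0, 0, 0, 0, 0, 0], [0, 0, 0, 0, 0, 0]]}}

```text
time: 4.77
tool_pos: [527.1, -337.9, 73.4]
tcp_rot: [-3.136, -0.001, 1.601]
contact_force: [-10.5, 0.2, 4.5]
grip_width: 10.8
```

Call:
{"method": "step_arm", "body": {"deltas": [[0, -2.3, 0, 0, 0, 0], [0, -2.3, 0, 0, 0, 0.1], [0, -2.3, 0, 0, 0, 0.2], [0, -2.3, 0, 0, 0, 0.3], [0, -2.3, 0, 0, 0, 0.4]]}}

```text
time: 5.18
tool_pos: [527.0, -337.9, 73.5]
tcp_rot: [-3.141, 0.0, 1.196]
contact_force: [-1.6, -0.9, 1.8]
grip_width: 10.9
```

Call:
{"method": "step_arm", "body": {"deltas": [[0, 0, 0, 0, 0, 0.1], [0, 0, 0, 0, 0, 0.2], [0, 0, 0, 0, 0, 0.3], [0, 0, 0, 0, 0, 0.4], [0, 0, 0, 0, 0, 0.4]]}}

```text
time: 5.6
tool_pos: [527.1, -337.9, 73.5]
tcp_rot: [-3.141, 0.001, 0.797]
contact_force: [-2.8, -1.6, 0.8]
grip_width: 11.2
```

Call:
{"method": "step_arm", "body": {"deltas": [[0, 0, 0, 0, 0, 0.1], [0, 0, 0, 0, 0, 0.2], [0, 0, 0, 0, 0, 0.3], [0, 0, 0, 0, 0, 0.4], [0, 0, 0, 0, 0, 0.415]]}}

```text
time: 6.02
tool_pos: [527.1, -338.0, 73.5]
tcp_rot: [3.141, 0.001, 0.385]
contact_force: [-1.5, -0.4, 1.1]
grip_width: 10.9
```

Call:
{"method": "step_arm", "body": {"deltas": [[0, 0, 0, 0, 0, 0], [0, 0, 0, 0, 0, 0], [0, 0, 0, 0, 0, 0]]}}

```text
time: 6.27
tool_pos: [527.1, -338.0, 73.5]
tcp_rot: [3.141, 0.001, 0.389]
contact_force: [-2.8, -2.2, -0.3]
grip_width: 10.7
```

Call:
{"method": "step_arm", "body": {"deltas": [[0, 0, 0, 0, 0, 0], [0, 0, 0, 0, 0, 0], [0, 0, 0, 0, 0, 0], [0, 0, 0, 0, 0, 0], [0, 0, 0, 0, 0, 0]], "fingers": 70}}

```text
time: 6.68
tool_pos: [527.6, -337.7, 73.6]
tcp_rot: [3.141, -0.0, 0.386]
contact_force: [-0.3, -0.3, -0.7]
grip_width: 39.2
```

Call:
{"method": "step_arm", "body": {"deltas": [[0, 0, -5, 0, 0, 0], [0, 0, -30, 0, 0, 0], [0, 0, -70, 0, 0, 0], [-20, 0, -105, 0, 0, 0], [-40, 0, -140, 0, 0, 0]]}}

```text
time: 7.1
tool_pos: [490.5, -352.4, 215.4]
tcp_rot: [3.141, -0.0, 0.388]
contact_force: [0.8, 0.1, -0.5]
grip_width: 68.8
```

Call:
{"method": "step_arm", "body": {"deltas": [[-15, 0, -20, 0, 0, 0], [-15, 0, -30, 0, 0, 0], [-15, 0, -30, 0, 0, 0]]}}

```text
time: 7.35
tool_pos: [477.0, -359.4, 246.7]
tcp_rot: [3.136, -0.003, 0.385]
contact_force: [0.4, -0.4, -0.2]
grip_width: 69.9
```

```bash
python3 - <<'E'
from plant import bot
from h import *
o=bot.get_obs();print(o['time'],o['tool_pos'],o['tcp_rot'],o['contact_force'])
p=bot.capture('wrist');import pickle;pickle.dump(p,open('w2.pkl','wb'))
u,v=proj(p,[[527,-338,50]])[0];x,y=int(u)-45,int(v)-45;print(x,y)
save(p,'w2c.png',(x,y,90,90),6.6)
E
```

```text
7.35 [ 476.97533239 -359.41511018  246.72724231] [ 3.13638092e+00 -2.61938270e-03  3.84626769e-01] [ 0.43483828 -0.35286711 -0.15229112]
208 85
```

View pics/w2c.png

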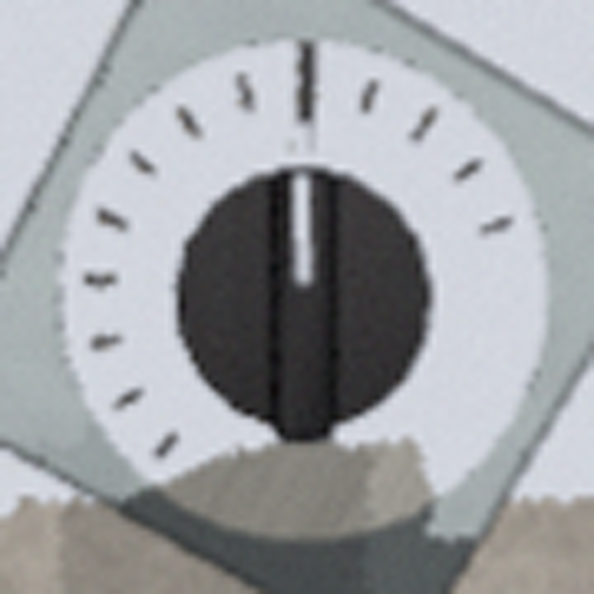

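The tick stands at x=307 and the knob line at x=302 in the crop, with the dial centre at x=305. The bar runs straight at the long tick, within about 0.02 rad, so the dimmer is done. Next is the boom.

Call:
{"method": "step_arm", "body": {"deltas": [[27, -21, -10, 0, 0, -0.118], [54, -42, -20, 0, 0, -0.236], [82, -64, -30, 0, 0, -0.354], [109, -85, -40, 0, 0, -0.472], [136, -106, -53, 0, 0, -0.59]]}}

```text
time: 7.82
tool_pos: [563.1, -206.4, 293.8]
tcp_rot: [-3.136, 0.0, 0.982]
contact_force: [0.6, -0.3, 0.0]
grip_width: 70.0
```

Call:
{"method": "step_arm", "body": {"deltas": [[34, -2, 0, 0, 0, -0.118], [68, -5, 0, 0, 0, -0.236], [103, -7, 0, 0, 0, -0.354], [138, -10, 0, 0, 0, -0.472], [172, -12, 0, 0, 0, -0.59]]}}

```text
time: 8.23
tool_pos: [649.6, -56.9, 293.6]
tcp_rot: [-3.138, -0.001, 1.573]
contact_force: [0.4, -0.3, 0.7]
grip_width: 70.0
```

Call:
{"method": "step_arm", "body": {"deltas": [[0, 0, 0, 0, 0, 0], [0, 0, 0, 0, 0, 0]]}}

```text
time: 8.4
tool_pos: [649.4, -57.1, 293.3]
tcp_rot: [-3.137, -0.001, 1.569]
contact_force: [-0.1, 0.6, -0.0]
grip_width: 70.1
```

```bash
python3 - <<'E'
from plant import bot
from h import *
o=bot.get_obs();print(o['time'],o['tool_pos'],o['tcp_rot'],o['contact_force'],o['grip_width'])
p=bot.capture('wrist');import pickle;pickle.dump(p,open('w3.pkl','wb'))
print(p['fx'],-p['R'].T@p['t'])
save(p,'w3.png',None,1.56)
for q in ["lamp_head","lock_button","button_face","pointer","mark_clip","boom"]:
        print(q,[(np.round(b['rect'],1).tolist(),round(b['p'],2)) for b in bot.boxes_of(q,p)[:3]])
E
```

```text
8.4 [649.4344001  -57.06329516 293.29466632] [-3.13713908e+00 -9.92060144e-04  1.56941912e+00] [-0.13231982  0.60293786 -0.02826985] 70.10787385962213
269.1663468131324 [650.26333107  11.34788305 432.17425146]
lamp_head [([251.1, 34.6, 112.1, 68.4], 0.77), ([224.3, 105.3, 89.6, 78.4], 0.35)]
lock_button [([296.1, 278.1, 67.7, 22.1], 0.22)]
button_face []
pointer [([252.7, 32.4, 108.8, 64.7], 0.59)]
mark_clip [([313.5, 135.5, 17.7, 15.6], 0.46), ([251.5, 32.4, 107.3, 64.7], 0.46)]
boom [([223.4, 105.2, 88.0, 76.6], 0.64), ([259.1, 85.3, 120.2, 170.6], 0.63)]
```

View pics/w3.png

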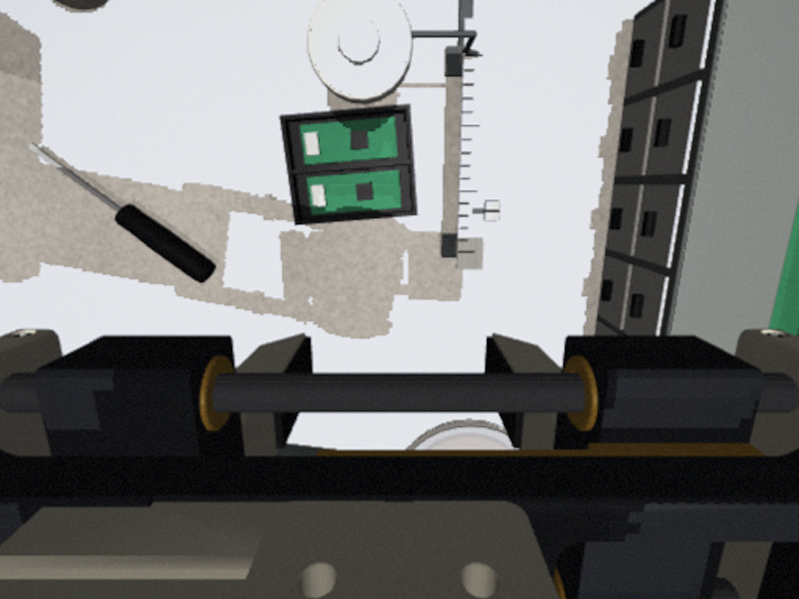

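The clip is at about (314.7,134.6) px, with its nose to the left. The lamp cap is at (230,27) and the pointer wire bends near (298,33). I'll zoom in on the ruler.

```bash
python3 - <<'E'
import pickle;from h import *
p=pickle.load(open('w3.pkl','rb'))
c=p['color'][:,:,::-1]
a=cv2.resize(c[10:70,255:335],None,fx=5,fy=5,interpolation=cv2.INTER_CUBIC)
b=cv2.resize(c[110:170,255:335],None,fx=5,fy=5,interpolation=cv2.INTER_CUBIC)
cv2.imwrite('pics/w3c.png',np.hstack([a,b]))
E
```

```text
(no output)
```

View pics/w3c.png

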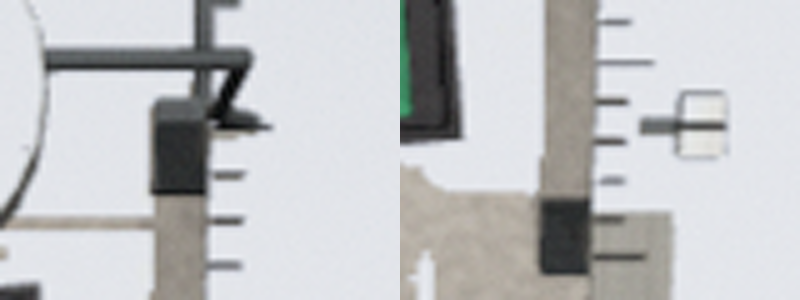

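```bash
python3 - <<'E'
import pickle;from h import *
p=pickle.load(open('w3.pkl','rb'))
L=lambda x,y,z:ray(p,255+(x+.5)/5-.5,10+(y+.5)/5-.5,z).round(1)
R=lambda x,y,z:ray(p,255+(x-400+.5)/5-.5,110+(y+.5)/5-.5,z).round(1)
print('tip',L(220,118,82),'wire bend',L(245,55,130))
print('clip',R(655,126,80),R(725,126,82))
print('ticks in',L(211,175,78),L(209,265,78),R(598,22,78),R(594,256,78))
print('tick dir',R(596,63,78),R(652,63,78))
print('cap',ray(p,359/1.56,42/1.56,140))
print(proj(p,[[625,161,157]]))
E
```

```text
tip [699.7 106.8  82. ] wire bend [697.5 104.9 130. ]
clip [713.7  -9.8  80. ] [731.2  -9.7  82. ]
ticks in [698.7  95.7  78. ] [698.9  75.9  78. ] [698.4  16.   78. ] [699.5 -43.7  78. ]
tick dir [698.3   5.9  78. ] [712.6   5.9  78. ]
cap [624.99456312  96.53860678 140.        ]
[[226.386645   -64.88046508]]
```

Call:
{"method": "step_arm", "body": {"deltas": [[30, -6, 0, 0, 0, 0], [60, -12, 0, 0, 0, 0], [90, -18, 0, 0, 0, 0], [117, -24.4, 0, 0, 0, 0], [117, -24.4, 0, 0, 0, 0]]}}

```text
time: 9.17
tool_pos: [624.0, 61.4, 297.2]
tcp_rot: [3.141, -0.002, 1.569]
contact_force: [0.0, -0.4, -0.1]
grip_width: 69.9
```

Call:
{"method": "step_arm", "body": {"deltas": [[0, 0, 0, 0, 0, 0]]}}

```text
time: 9.25
tool_pos: [624.9, 57.9, 297.0]
tcp_rot: [3.141, 0.0, 1.567]
contact_force: [-0.0, -0.1, -0.3]
grip_width: 69.7
```

```bash
python3 - <<'E'
from plant import bot
from h import *
o=bot.get_obs();print(o['time'],o['tool_pos'],o['tcp_rot'])
p=bot.capture('wrist');import pickle;pickle.dump(p,open('w4.pkl','wb'))
print(proj(p,[[625,159,157],[625,97,140],[705,104,82],[714,-10,80]]))
save(p,'w4c.png',(170,0,200,150),4)
E
```

```text
9.25 [624.89158105  57.9191849  297.01857239] [3.14084683e+00 2.80701575e-04 1.56728026e+00]
[[254.47174268  82.74843677]
 [254.69410634 145.39568257]
 [316.59747972 135.22842723]
 [318.17863894 217.51618004]]
```

View pics/w4c.png

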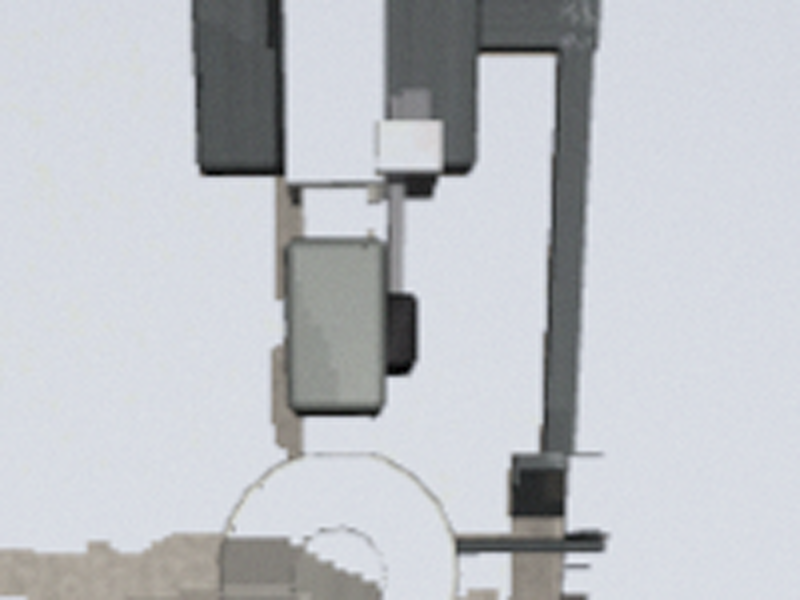

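The block top is centred at about (254,80.5) px, which puts it near (624.7,161), and the black button is on its +x side. Now going over it and down.

Call:
{"method": "step_arm", "body": {"deltas": [[35, 0, 5, 0, 0, 0], [70, 0, 20, 0, 0, 0], [101, 0, 40, 0, 0, 0], [101, 0, 70, 0, 0, 0], [101, 0, 90, 0, 0, 0]]}}

```text
time: 9.72
tool_pos: [625.4, 158.3, 204.1]
tcp_rot: [-3.14, 0.001, 1.566]
contact_force: [-0.0, -1.4, -0.0]
grip_width: 70.2
```

Call:
{"method": "step_arm", "body": {"deltas": [[0, 0, 0, 0, 0, 0], [0, 0, 0, 0, 0, 0]]}}

```text
time: 9.88
tool_pos: [625.8, 156.7, 205.8]
tcp_rot: [-3.139, 0.001, 1.564]
contact_force: [0.2, 0.4, 0.4]
grip_width: 69.9
```

```bash
python3 - <<'E'
from plant import bot
from h import *
o=bot.get_obs();print(o['time'],o['tool_pos'],o['tcp_rot'])
print(delta(o,[625,160.5,135],[np.pi,0,1.5708]))
E
```

```text
9.8833 [625.8231848  156.67568656 205.80474924] [-3.13946282e+00  6.69460180e-04  1.56395196e+00]
(array([ 3.9, -0.7, 70.8]), array([-0.002,  0.001, -0.007]))
```

Call:
{"method": "step_arm", "body": {"deltas": [[3.5, -0.5, 25, 0, 0, -0.005], [3.5, -0.5, 45, 0, 0, -0.005], [3.5, -0.5, 60, 0, 0, -0.005], [3.5, -0.5, 70, 0, 0, -0.005], [3.5, -0.5, 70, 0, 0, -0.005]]}}

```text
time: 10.3
tool_pos: [625.4, 160.6, 136.0]
tcp_rot: [-3.141, 0.0, 1.569]
contact_force: [-0.4, -0.2, -0.5]
grip_width: 70.1
```

Call:
{"method": "step_arm", "body": {"deltas": [[0, 0, 0, 0, 0, 0], [0, 0, 0, 0, 0, 0], [0, 0, 0, 0, 0, 0], [0, 0, 0, 0, 0, 0], [0, 0, 0, 0, 0, 0]], "fingers": 0}}

```text
time: 10.72
tool_pos: [625.6, 161.7, 137.3]
tcp_rot: [3.14, -0.0, 1.571]
contact_force: [-0.0, -0.7, 0.1]
grip_width: 41.0
```

Call:
{"method": "step_arm", "body": {"deltas": [[0, 0, 0, 0, 0, 0], [0, 0, 0, 0, 0, 0], [0, 0, 0, 0, 0, 0], [0, 0, 0, 0, 0, 0], [0, 0, 0, 0, 0, 0]]}}

```text
time: 11.13
tool_pos: [624.2, 161.7, 137.0]
tcp_rot: [-3.14, 0.0, 1.571]
contact_force: [-5.0, -1.4, 4.5]
grip_width: 25.4
```

Call:
{"method": "step_arm", "body": {"deltas": [[0, 0, 0, 0, 0, 0], [0, 0, 0, 0, 0, 0], [0, 0, 0, 0, 0, 0]]}}

```text
time: 11.38
tool_pos: [624.2, 161.7, 137.0]
tcp_rot: [-3.14, 0.0, 1.571]
contact_force: [-4.8, -1.1, 5.1]
grip_width: 25.7
```

```bash
python3 - <<'E'
from plant import bot
from h import *
o=bot.get_obs();print(o['time'],o['tool_pos'],o['tcp_rot'],o['contact_force'],o['grip_width'])
p=bot.capture('wrist');o=bot.get_obs();print(o['grip_width'],proj(p,[[624,161,157]]))
save(p,'w5.png',None,1.5)
E
```

```text
11.3833 [624.22707247 161.72885065 137.00952373] [-3.13965431e+00  3.51170300e-04  1.57118868e+00] [-4.81818354 -1.13901239  5.12909947] 25.706503159363628
25.715599403094217 [[254.14526133 262.99744244]]
```

View pics/w5.png

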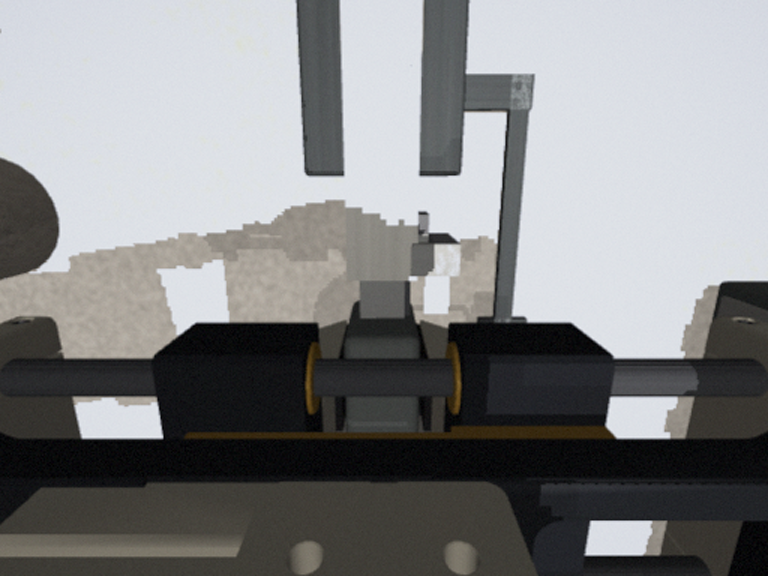

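The block sits centred between the fingers, with the button pressed in (width 25.7). Drawing it out slowly.

Call:
{"method": "step_arm", "body": {"deltas": [[0, -1, 0, 0, 0, 0], [-4, -1, 0, 0, 0, 0], [-9, -1, 0, 0, 0, 0], [-15, -1, 0, 0, 0, 0], [-20, -1, 0, 0, 0, 0]]}}

```text
time: 11.85
tool_pos: [624.2, 142.9, 137.0]
tcp_rot: [3.141, -0.002, 1.571]
contact_force: [-0.0, 6.5, 3.8]
grip_width: 25.7
```

Call:
{"method": "step_arm", "body": {"deltas": [[-8, 0, 0, 0, 0, 0], [-16, 0, 0, 0, 0, 0], [-24, 0, 0, 0, 0, 0], [-32, 0, 0, 0, 0, 0], [-40, 0, 0, 0, 0, 0]]}}

```text
time: 12.27
tool_pos: [624.3, 103.1, 137.0]
tcp_rot: [3.141, -0.003, 1.571]
contact_force: [-0.3, 6.9, 3.0]
grip_width: 25.9
```

Call:
{"method": "step_arm", "body": {"deltas": [[-8, 0, 0, 0, 0, 0], [-16, 0, 0, 0, 0, 0], [-24, 0, 0, 0, 0, 0], [-32, 0, 0, 0, 0, 0], [-40, 0, 0, 0, 0, 0]]}}

```text
time: 12.68
tool_pos: [624.4, 63.2, 137.0]
tcp_rot: [3.141, -0.003, 1.571]
contact_force: [0.5, 8.2, 4.3]
grip_width: 25.4
```

Call:
{"method": "step_arm", "body": {"deltas": [[-5, 0, 0, 0, 0, 0], [-10, 0, 0, 0, 0, 0], [-13, 0, 0, 0, 0, 0], [-14, 0, 0, 0, 0, 0], [-14, 0, 0, 0, 0, 0]]}}

```text
time: 13.1
tool_pos: [624.5, 48.9, 137.0]
tcp_rot: [3.141, -0.002, 1.571]
contact_force: [0.0, 7.2, 3.4]
grip_width: 25.5
```

```bash
python3 - <<'E'
from plant import bot
from h import *
import pickle
o=bot.get_obs();print(o['time'],o['tool_pos'],o['contact_force'],o['grip_width'])
ims=[]
for n,X in [('top',[[714,-10,80]]),('scene',[[714,-10,80]])]:
    p=bot.capture(n);pickle.dump(p,open(n+'6.pkl','wb'));u,v=proj(p,X)[0];x,y=int(u)-30,int(v)-30;print(n,x,y,u,v)
    ims.append(cv2.resize(p['color'][y:y+60,x:x+60,::-1],(400,400),interpolation=cv2.INTER_CUBIC))
cv2.imwrite('pics/c6.png',np.hstack(ims))
E
```

```text
13.1 [624.4511177   48.93773974 137.04927977] [0.01182826 7.1571701  3.43558554] 25.484512145835456
top 224 114 254.00679005892982 144.39468668515025
scene 194 205 224.10706683471625 235.9795842285589
```

View pics/c6.png

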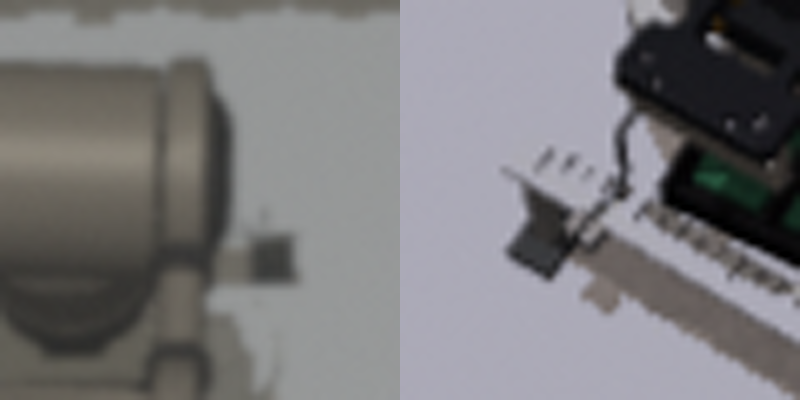

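In the scene view the wire tip at about (227.3,234.3) px is already close to the clip nose. I'll zoom in for a finer measurement.

```bash
python3 - <<'E'
import pickle;from h import *
p=pickle.load(open('scene6.pkl','rb'))
save(p,'c7.png',(206,222,36,27),22)
Z=lambda X:(proj(p,X)-[206,222]+.5)*22
print(Z([[706,-6,82],[706,-10,82],[714,-10,80],[731,-10,82],[698,6,78],[699,-44,78],[699,-4,78]]).round())
E
```

```text
[[469. 280.]
 [444. 265.]
 [409. 319.]
 [331. 410.]
 [582. 293.]
 [267. 116.]
 [515. 262.]]
```

View pics/c7.png

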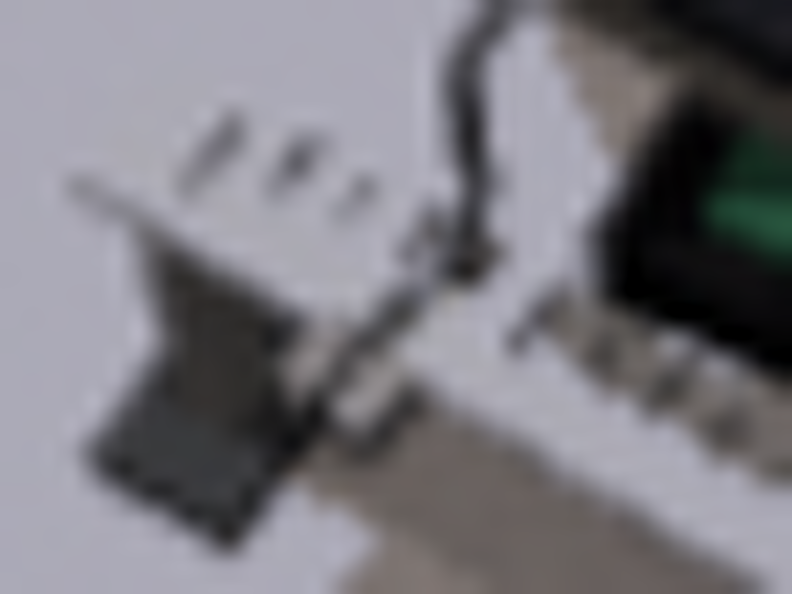

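The tip at about (465,270) lies off the extended clip line by about 3.5–4 mm short. That agrees with the wrist estimates, which gave about 3 mm more. Drawing another 3.7 mm.

Call:
{"method": "step_arm", "body": {"deltas": [[-2, 0, 0, 0, 0, 0], [-3.7, 0, 0, 0, 0, 0], [-3.7, 0, 0, 0, 0, 0], [-3.7, 0, 0, 0, 0, 0]]}}

```text
time: 13.53
tool_pos: [624.5, 45.5, 137.0]
tcp_rot: [3.141, -0.002, 1.571]
contact_force: [-0.3, 6.6, 4.2]
grip_width: 25.6
```

```bash
python3 - <<'E'
from plant import bot
from h import *
o=bot.get_obs();print(o['time'],o['tool_pos'],o['contact_force'],o['grip_width'])
P=[bot.capture('scene') for _ in range(4)];p=P[0];p['color']=np.mean([q['color'] for q in P],0).astype(np.uint8)
save(p,'c8.png',(206,222,36,27),22)
E
```

```text
13.5333 [624.45533459  45.47226869 137.03965545] [-0.2727381   6.6321004   4.19616612] 25.641794019996944
```

View pics/c8.png

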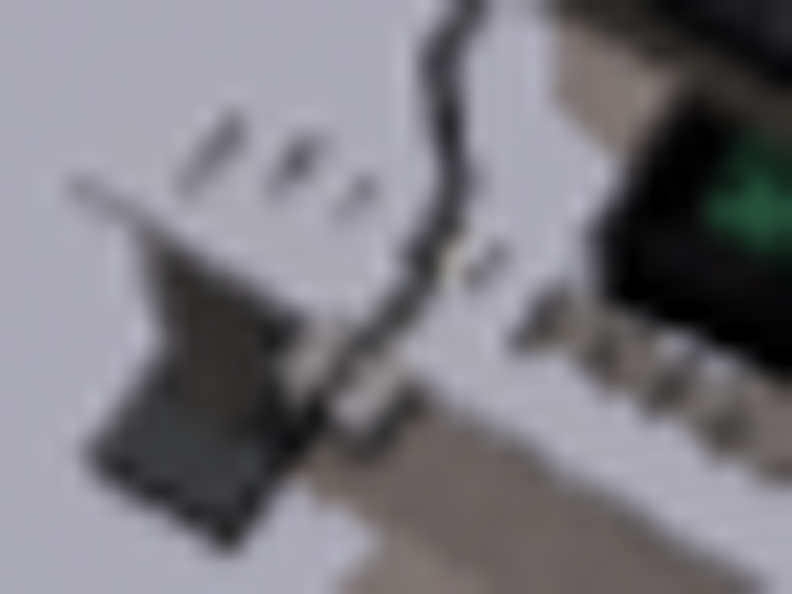

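The wire now runs straight into the clip's nose line, and the 116 mm of extension matches the wrist estimates of 115–116. Handing in.

```bash
python3 -c "
from plant import bot
print(bot.close_job())"
```

```text
the job is handed in; nothing more can be done
None
```

I did both parts in the order asked and handed the job in at about 14 s. The system gave no verdict.

- **Dimmer:** I turned the grey dimmer's knob about 1.21 rad clockwise and let go. The wrist picture afterwards showed its pointer on the long tick, within about 0.02 rad.
- **Lamp boom:** I pinched the grip block, and the boom then slid against only its spring (6.5–8 N), so the lock had cleared. I drew it out about 116 mm and handed in still gripping it.
- **Pointer against the clip:** the first stop, at about 113 mm, was some 3.5 mm short, so I drew it further. The last picture shows the pointer wire running into the clip's nose line. The wrist-camera estimate of the travel needed was 115–116 mm. I estimate the error at about 2 mm, against the 5 mm allowed.

**Disagreements and gaps:**
- **Grip width:** it read 25.4–25.9 mm, where 26.5 mm was expected with the button fully in. I put this down to a small sensor bias, since the knob also read slightly narrow.
- **Top camera:** the arm blocked its view of the clip, so the final alignment rests on the scene camera, the wrist estimates and the measured travel.
- **Other things on the bench:** I saw no sign that any had moved, but I did not check them one by one.

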